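Fasten the hall chest

TASK

Close the lid of the wooden chest on the hall console first, then swing its steel hasp over, sliding it sideways on its pin as needed so that its slot goes down over the post on the lid, and press the hasp until it snaps past the sprung ball and lies flat. Do not slam the lid, and leave the books, the bowl and the vase where they are.

Things in the scene. Friction and masses are not known exactly. Their poses are not given: they have to be found in the camera images.
- chest: Brown wooden chest, 260 mm (its x) by 220 mm (its y) by 90 mm high, fixed on the table; origin at the centre of its underside. Its front (its -x) has a fixed flat top deck 75 mm deep (x -132 to -57) that carries the hasp's hinge; the rest of the top is the lid (x -55 to +129, 224 mm wide, 8 mm thick). Deck and shut lid have their upper faces 90 mm above the table.
- lid (a joint): Opening angle of the lid about its rear edge (parallel to the chest's y, at chest x = +130 mm, z = 90 mm), rad; 0 = fully shut, it starts between 0.3 and 0.7. The hinge is stiff: the lid stays where it is left, and takes about 2 to 5 N at mid-lid to move down; it stops dead at 0.
- lid_edge (a point): Middle of the lid's front (free) edge, on its upper face.
- post_line (a point): Point of the lid's upper face on its centre line, 38 mm from the free edge (73 mm behind the hasp's pin when shut). The steel post (14 x 14 mm, 34 mm tall) stands up to 9 mm to either side of it (chest y): how far is not told, look or feel. A sprung 16 mm ball 16.5 mm up sticks out 11 mm from its rear. It resists the strap below 0.25 rad: 5 to 15 N at the tip snap it past.
- hasp_pin (a point): Middle of the hasp's hinge pin, a fixed point of the chest at chest x = -90 mm, y = 0, 98 mm above the table (8 mm above the deck). The pin runs along the chest's y axis; the hinge ears stand at y = +-43 mm.
- hasp (a joint): Angle of the steel hasp strap about its pin, rad: 0 = closed, flat over the lid, pointing to the chest's +x; pi/2 = straight up; starts between 1.45 and 2.2. Stiff hinge: the strap stays where it is left. It stops dead at 0 with its upper face 10.5 mm above the lid. The ball holds it up near 0.2 rad until it snaps past; then it may hang at about 0.1 rad until pressed flat.
- hasp_tip (a point): Free end of the strap, on its centre line. Flat plain steel, 120 mm from pin to tip, 44 mm wide (along the pin), 5 mm thick; the last 32 mm are solid. Side play: the strap can be slid up to 14 mm either way from the pin's middle (about 1 N of friction) and may start out of line with the post; then it lands on the post's top at about 0.4 rad.
- hasp_slot (a point): Centre of the strap's slot, 74 mm from the pin: 28 mm long (60 to 88 mm from the pin), 20 mm wide, so it clears the post by 3 mm on either side.
- books: Stack of three books, 160 x 110 x 78 mm, beside the chest; leave alone. Origin under its centre.
- keybowl: White bowl, 110 mm across, 45 mm high, beside the chest; leave alone. Origin under its centre.
- vase: Blue ceramic vase, 84 mm across, 160 mm high, beside the chest; leave alone. Origin under its centre.

How it is judged:
By the outcome, as a careful person would: the job done as asked, in the order asked, and still so for the second after the job is handed in, with the robot touching nothing.
It also fails if it takes over 69 s, if anything falls off the work surface, if the arm or the gripper's body presses on something with over 40 N, if the wrist force passes 120 N, or if a joint passes its speed limit or range.

ROBOT

A 6-joint arm with a two-finger parallel gripper is mounted at the origin on the work surface. World frame = base frame: x ahead of the robot, y to its left, z up, the work surface at z = 0. Lengths are in m, angles in rad, forces in N, time in s.
With the tool pointing down it reaches from about 0.225 to 0.875 m from the base axis. Payload 3.4 kg.
Tool frame: the origin (TCP) lies between the finger pads; the fingertips stand 8 mm ahead of it and the grasp point (between the pads) lies 11 mm behind it; z points along the fingers, y is the line along which they close (so a half turn about z gives the same grasp; the last joint's range is limited). The gripper opens to 85 mm and grips with 20 to 120 N. Pads are 22 mm wide; open, the fingers measure 114 mm over their backs; the gripper's body (76 mm by 85 mm) begins 54 mm behind the grasp point. The pads swing forward as they close: fully open they stand 13 mm farther back than shut.
Start: joints at [-0.121, 0.276, 1.505, -0, 1.361, -0.121], TCP at [0.575, -0, 0.239] pointing down, gripper open.
Joint ranges: [-2.89, 2.89], [-0.75, 2.08], [0.22, 2.7], [-1.18, 4.32], [0.11, 2.71], [-2.7, 2.7]. Speed limits (rad/s): [2.57, 2.57, 3.14, 3.14, 3.14, 3.14].

INTERFACE

Orientations are given as a unit quaternion [w, x, y, z].
In Python, from rig import manip, optics, finder gives the robot as it stands.
- The arm moves only by the tool servo_tool, never from a script. Its argument "increments" is a list of rows, each a list of 7 numbers: the shift along the tool's x, y, z in cm, then the turn, a rotation vector about the tool's x, y, z in degrees, then the closure, from -1 (fully open) to 1 (shut). In form: [[x, y, z, rx, ry, rz, gripper], ...]. A call has exactly 5 rows; each row shifts and turns the commanded pose from where the row before left it, along the tool's axes as they then stand; what a row does not reach is not made up. A row lasts 1/10 s, in which the tool goes at most 50 mm and 8.59 degrees, less where a joint would pass 70% of its speed; a pose out of reach is approached as far as the arm can. A call is refused whole if a number of a shift passes 5 or a number of a turn 8.59, either way. A call with a gripper value outside its range is refused whole. The fingers move at their own pace and stop on an object; "squeeze" is the grip in N (left out, the last holds). Time passes only in rows, so rows that do not move let the fingers close, or fill a call up. It gives the time, the measured TCP pose, the force, the opening and the grip force at its end, in the units of the state.
- manip.get_state(): the state, without advancing time (a new reading comes with each control period).
- optics.get_image(name): name is "scene" or "side" or "wrist"; returns the picture (384x512x3 uint8, red, green, blue); there is no depth.
- optics.get_calibration(name): a dict with "fov_y" (degrees; the focal length in pixels is half the picture's height over the tangent of half this angle, whatever the lens; pixels are square), "cx", "cy" (the principal point, pixels), "world_to_cam" (4x4, takes a point from world to camera coordinates). Camera axes: x right, y down, z forward; pixel columns grow to the right and rows downward; lengths in m; the calibration is good to about 2 mm. A picture is of the moment at which its call begins: read the wrist's pose just before it. get_calibration takes no time and is no camera call; for the wrist camera it gives the pose at the moment of the call.
- manip.sign_off(): hands the job in; it is judged then, once.
Trained networks look in the newest picture that a camera, given by its name, has taken for a name from the list of things; names that differ only in an ending like _2 or _b are one class to them, and where a whole thing is asked for, a point or a joint stands for the part that bears it (a point fixed in the world has none). Each returns a list of dicts, best first, with "p" (0 to 1); they miss things now and then, are a little off and sometimes report something else, mostly with a low value. They report only what shows in the picture. A call takes as long as a camera call.
- finder.silhouettes(label, camera): "region" (384x512 bool, what is visible of it) and "box" ([centre column, centre row, width, height] in pixels, round what is visible of it).
- finder.tip_of(label, camera): "at" ([column, row] in pixels: a listed point, or the origin of a listed thing).
The state is a dict: "clock": time; "qpos": joint angles; "qd": joint speeds; "effort": joint torques, N m; "position": TCP position; "ee_rot": TCP orientation; "contact_force": force on the tool from outside, world axes, zero at the start; "moment": the same for the moment, N m; "width": finger opening in m; "gripper_force": force on a finger pad.
Only numpy, scipy, OpenCV 4.12 (cv2) and the standard library are available. Lean on these libraries where they do the work, as an engineer would, in place of code of your own. Each camera call takes 0.05 s, during which the arm holds its last target. There are 200 camera calls.

## Working session

There is one attempt and no reset: what is moved stays moved. The work goes in short steps, Python scripts to look and compute and a tool call to move; the robot and the scene stay as the last step left them, time stands still between calls to the robot, and variables do not carry over. Pictures are saved under pics/ and viewed, at most 10 in all, crops included, and the job is handed in when it is done.

Besides the shell and the picture viewer there is one more tool, called after "Call:" as name(argument=value, ...) on one line, values as JSON. servo_tool: Moves the arm, as the interface text tells. Its arguments: {"type":"object","properties":{"increments":{"type":"array","items":{"type":"array","items":{"type":"number"}}},"squeeze":{"type":"number"}},"required":["increments"]}

```bash
mkdir -p pics; cat > h.py <<'E'
import numpy as np, cv2
from rig import manip, optics, finder
from scipy.spatial.transform import Rotation as R
def P(name):
    c=optics.get_calibration(name); f=192/np.tan(np.radians(c["fov_y"])/2)
    K=np.array([[f,0,c["cx"]],[0,f,c["cy"]],[0,0,1]]); return K@np.array(c["world_to_cam"])[:3]
def tri(Ps,uvs):
    A=[]
    for p,(u,v) in zip(Ps,uvs): A+=[u*p[2]-p[0],v*p[2]-p[1]]
    X=np.linalg.svd(np.array(A))[2][-1]; X=X[:3]/X[3]
    e=[np.linalg.norm((p@np.r_[X,1])[:2]/(p@np.r_[X,1])[2]-uv) for p,uv in zip(Ps,uvs)]
    return X,e
def proj(p,X): q=p@np.r_[X,1]; return q[:2]/q[2]
E
python3 - <<'E'
from h import *
np.set_printoptions(precision=4,suppress=True)
Ps={};D={}
ims=[]
for c in ["scene","side","wrist"]:
    im=optics.get_image(c); Ps[c]=P(c); ims.append(im)
    for l in ["chest","lid_edge","post_line","hasp_pin","hasp_tip","hasp_slot","books","keybowl","vase"]:
        if c=="wrist" and l in("books","keybowl","vase"):continue
        r=finder.tip_of(l,c)
        if r: D[l,c]=(r[0]["at"],r[0]["p"]); 
for l in ["chest","lid_edge","post_line","hasp_pin","hasp_tip","hasp_slot","books","keybowl","vase"]:
    k=[c for c in Ps if (l,c) in D]
    print(l,[(c,np.round(D[l,c][0],1),round(D[l,c][1],2)) for c in k])
    if len(k)>1: print(*tri([Ps[c] for c in k],[D[l,c][0] for c in k]))
    if "scene" in k and "side" in k and len(k)>2: print(" ss",*tri([Ps[c] for c in ["scene","side"]],[D[l,c][0] for c in ["scene","side"]]))
cv2.imwrite("pics/a.png",cv2.resize(np.hstack(ims[:2])[:,:,::-1],(800,300)))
cv2.imwrite("pics/b.png",ims[2][:,:,::-1])
print(manip.get_state())
E
```

```text
chest [('scene', array([263.2, 208.5]), 0.73), ('side', array([247.3, 221.1]), 0.7), ('wrist', array([288.6, 155.9]), 0.77)]
[ 0.6191  0.0149 -0.0082] [np.float64(2.421092877428883), np.float64(2.3151758469440784), np.float64(1.7411241791784258)]
 ss [ 0.6185  0.0136 -0.007 ] [np.float64(2.2914739582443775), np.float64(2.429556771055023)]
lid_edge [('scene', array([253.2, 167.6]), 0.7), ('side', array([235.2, 185.1]), 0.8), ('wrist', array([257.9, 166.5]), 0.68)]
[0.5725 0.0266 0.1489] [np.float64(1.0882434698320824), np.float64(0.8939572693755654), np.float64(7.299076334593369)]
 ss [0.571  0.0234 0.1515] [np.float64(0.548895640870784), np.float64(0.5884804990441004)]
post_line [('scene', array([264. , 178.6]), 0.81), ('side', array([247.5, 186.2]), 0.6), ('wrist', array([291.7, 181.6]), 0.76)]
[0.6113 0.0179 0.132 ] [np.float64(1.6563030013166689), np.float64(1.2011837842531283), np.float64(5.545495447601999)]
 ss [0.6128 0.0201 0.1301] [np.float64(1.290422356381012), np.float64(1.34203032880679)]
hasp_pin [('scene', array([248.4, 167.7]), 0.62), ('side', array([221.5, 201.6]), 0.7
[... 1249 characters left out ...]
005235), np.float64(1.8285938470859233)]
vase [('scene', array([191.7, 307.3]), 0.59), ('side', array([374.3, 291.6]), 0.56)]
[ 0.6554 -0.3801 -0.0096] [np.float64(2.6961595791191675), np.float64(2.8631521674242175)]
{'clock': 1.35, 'qpos': array([-0.121 ,  0.2759,  1.5049,  0.    ,  1.3607, -0.121 ]), 'qd': array([ 0.0007,  0.0014,  0.001 ,  0.0014, -0.0006, -0.0012]), 'effort': array([ -0.001 , -41.6655, -24.6098,  -0.0004,   0.0003,   0.    ]), 'position': array([ 0.575 , -0.    ,  0.2393]), 'ee_rot': array([0.    , 0.7071, 0.7071, 0.    ]), 'contact_force': array([ 0.0204,  0.0468, -0.5239]), 'moment': array([ 0.0054, -0.0501,  0.0326]), 'gripper_force': 0.0, 'width': 0.0856900147856257}
```

View pics/a.png

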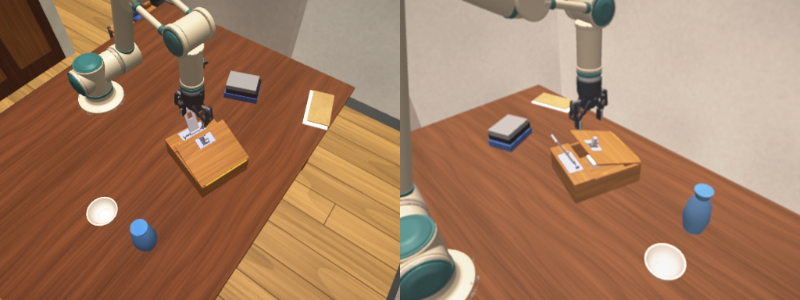

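View pics/b.png

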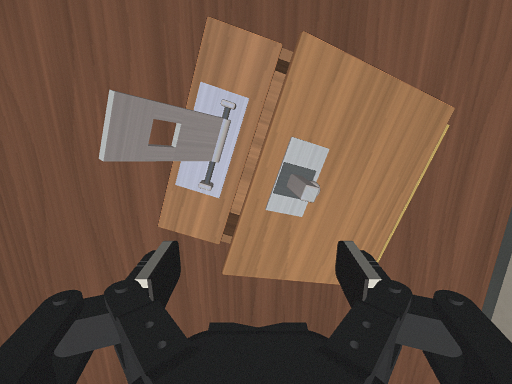

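The views show the lid ajar, the hasp standing up and leaning toward the robot, and the wrist view clear of occlusion (strap about x 100–228, ears near (228,103) and (206,186), post near (305,187)). I'll zoom on the wrist view and fit a model to all the points.

```bash
python3 - <<'E'
import cv2
a=cv2.imread("pics/b.png"); cv2.imwrite("pics/c.png",cv2.resize(a[75:225,95:335],None,fx=3.3,fy=3.3,interpolation=cv2.INTER_CUBIC))
E
```

```text
(no output)
```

View pics/c.png

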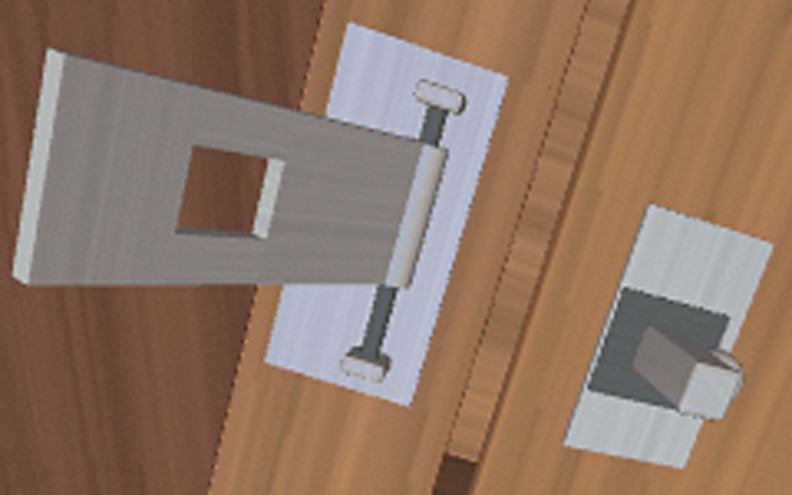

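The crop shows strap tip corners at crop (56,51)/(22,281), barrel ends at (435,147)/(398,287), ears at (440,95)/(365,365) and post top centre at (708,389). Next is a joint fit.

```bash
cat >> h.py <<'E'
def chestpt(p,X): # chest->world
    c,s=np.cos(p[2]),np.sin(p[2]); return np.array([p[0]+c*X[0]-s*X[1],p[1]+s*X[0]+c*X[1],X[2]])
def lidpt(p,a,X,):  # X chest coords when shut
    dx,dz=X[0]-.130,X[2]-.090; c,s=np.cos(a),np.sin(a)
    return chestpt(p,[.130+c*dx+s*dz, X[1], .090-s*dx+c*dz])
def hpt(p,h,sl,r,w,t=0): # t above strap mid
    return chestpt(p,[-.090+r*np.cos(h)-t*np.sin(h), sl+w, .098+r*np.sin(h)+t*np.cos(h)])
E
python3 - <<'E'
from h import *
from scipy.optimize import least_squares
np.set_printoptions(precision=4,suppress=True)
S,D,W=P("scene"),P("side"),P("wrist")
cr=lambda u,v:(95+u/3.3,75+v/3.3)
obs=[]
ch=lambda X:(lambda q:chestpt(q,X)); li=lambda X:(lambda q:lidpt(q,q[3],X))
hs=lambda r,w:(lambda q:hpt(q,q[4],q[5],r,w))
net={"chest":(ch([0,0,0]),(263.2,208.5),(247.3,221.1)),"le":(li([-.055,0,.09]),(253.2,167.6),(235.2,185.1)),
"pl":(li([-.017,0,.09]),(264,178.6),(247.5,186.2)),"pin":(ch([-.09,0,.098]),(248.4,167.7),(221.5,201.6)),
"tip":(hs(.12,0),(236.5,132),(197.6,179.1)),"slot":(hs(.074,0),(244.3,144.2),(204.3,188.3))}
for k,(f,a,b) in net.items(): obs+=[(k+"S",f,S,a,2),(k+"D",f,D,b,2)]
w=lambda n,f,uv:obs.append((n,f,W,uv,1.))
w("dk+",ch([-.132,.11,.09]),(209,17)); w("dk-",ch([-.132,-.11,.09]),(159,227))
w("lf+",li([-.055,.112,.09]),(303,32)); w("lf-",li([-.055,-.112,.09]),(223,273)); w("lb+",li([.129,.112,.09]),(454,108))
w("ear+",ch([-.09,.043,.104]),cr(440,95)); w("ear-",ch([-.09,-.043,.104]),cr(365,365))
w("tip+",hs(.12,.022),cr(56,51)); w("tip-",hs(.12,-.022),cr(22,281))
w("bar+",lambda q:chestpt(q,[-.09,q[5]+.022,.101]),cr(435,147)); w("bar-",lambda q:chestpt(q,[-.09,q[5]-.022,.101]),cr(398,287))
w("post",lambda q:lidpt(q,q[3],[-.017,q[6],.124]),cr(708,389))
w("slot",hs(.074,0),cr((190+283+268+176)/4,(147+158+237+233)/4))
def res(q): return np.concatenate([(proj(Pm,f(q))-np.array(uv))/s for n,f,Pm,uv,s in obs])
r=least_squares(res,[.619,.014,-.32,.4,1.9,0,0],loss="soft_l1")
print(r.x)
C=np.linalg.inv(r.jac.T@r.jac); print(np.sqrt(np.diag(C)))
e=res(r.x).reshape(-1,2)
for o,x in zip(obs,e): print(o[0],x*o[4])
np.save("q.npy",r.x)
q=r.x
print("lid edge",lidpt(q,q[3],[-.055,0,.09]),"tip",hs(.12,0)(q),"pin",chestpt(q,[-.09,0,.098]), "post",chestpt(q,[-.017,q[6],.09]))
E
```

```text
[ 0.621   0.0144 -0.3175  0.2836  2.0882  0.0067 -0.0024]
[0.0005 0.0005 0.0033 0.0061 0.0087 0.0007 0.001 ]
chestS [ 1.5058 -3.0698]
chestD [ 2.2605 -0.7051]
leS [2.3802 2.0002]
leD [-0.6217  0.8925]
plS [-1.4529  1.1458]
plD [-0.9817 -0.5459]
pinS [-0.1416  1.4698]
pinD [-0.6837  1.3892]
tipS [1.3527 2.1531]
tipD [-0.6561 -3.3411]
slotS [-1.6334  3.4162]
slotD [ 1.8615 -2.1114]
dk+ [-0.7325  0.9848]
dk- [-0.4018 -1.2154]
lf+ [ 0.133  -0.6136]
lf- [-0.2585 -0.3609]
lb+ [3.6475 0.0697]
ear+ [1.4011 0.9407]
ear- [0.9456 1.1469]
tip+ [0.3612 0.4433]
tip- [-0.2981 -0.3258]
bar+ [-0.8834 -0.2014]
bar- [-1.5703 -0.5767]
post [0.2314 0.091 ]
slot [-0.6383 -0.0796]
lid edge [0.5758 0.0293 0.1418] tip [0.4812 0.0674 0.2023] pin [0.5355 0.0425 0.098 ] post [0.6041 0.0174 0.09  ]
```

Fit is consistent to about 1 mm: yaw −0.3175, lid 0.28 rad, hasp 2.09 rad, strap at y +6.7 mm and post at y −2.4 mm. First move: close the fist, align yaw with the chest, and go over the lid beside the post.

Call:
servo_tool(increments=[[-2,0.1,0,0,0,0,1],[-2,0.1,0,0,0,0,1],[0,0,1,0,0,-8,1],[0,0,1,0,0,-8,1],[0,0,1,0,0,-8,1]], squeeze=20)

```text
clock: 1.85
position: [0.5771, -0.0403, 0.209]
ee_rot: [0.0, 0.542, 0.84, 0.0]
contact_force: [1.2, -0.7, 0.3]
width: 0.0122
gripper_force: 0.0
```

Call:
servo_tool(increments=[[0,0,1,0,0,-8,1],[0,0,1,0,0,-8,1],[0,0,1,0,0,-8,1],[0,0,1,0,0,-8,1],[0,0,1,0,0,-8,1]])

```text
clock: 2.35
position: [0.5771, -0.04, 0.159]
ee_rot: [0.0, 0.222, 0.975, -0.0]
contact_force: [0.6, 0.1, -0.1]
width: -0.0002
gripper_force: 0.0
```

Call:
servo_tool(increments=[[0,0,0.2,0,0,-8,1],[0,0,0.4,0,0,0,1],[0,0,0.3,0,0,0,1],[0,0,0.3,0,0,0,1],[0,0,0.3,0,0,0,1]])

```text
clock: 2.85
position: [0.577, -0.04, 0.1446]
ee_rot: [0.0, 0.157, 0.988, 0.0]
contact_force: [0.1, -0.5, 2.5]
width: -0.0
gripper_force: 1.0
```

Call:
servo_tool(increments=[[0,0,0.3,0,0,0,1],[0,0,0.3,0,0,0,1],[0,0,0.3,0,0,0,1],[0,0,0.3,0,0,0,1],[0,0,0.3,0,0,0,1]])

```text
clock: 3.35
position: [0.5769, -0.04, 0.129]
ee_rot: [-0.0, 0.157, 0.988, 0.0]
contact_force: [-0.6, 0.3, 3.0]
width: -0.0003
gripper_force: 1.0
```

Call:
servo_tool(increments=[[0,0,0.3,0,0,0,1],[0,0,0.3,0,0,0,1],[0,0,0.3,0,0,0,1],[0,0,0.3,0,0,0,1],[0,0,0.3,0,0,0,1]])

```text
clock: 3.85
position: [0.5769, -0.04, 0.114]
ee_rot: [-0.0, 0.156, 0.988, 0.0]
contact_force: [-1.7, 0.5, 2.8]
width: 0.0004
gripper_force: 1.0
```

Call:
servo_tool(increments=[[0,0,0.2,0,0,0,1],[0,0,0.2,0,0,0,1],[0,0,0.2,0,0,0,1],[0,0,0.15,0,0,0,1],[0,0,0.15,0,0,0,1]])

```text
clock: 4.35
position: [0.577, -0.04, 0.1052]
ee_rot: [0.0, 0.156, 0.988, -0.0]
contact_force: [-1.5, -0.0, 1.9]
width: -0.0001
gripper_force: 1.0
```

Call:
servo_tool(increments=[[0,0,0.15,0,0,0,1],[0,0,0.15,0,0,0,1],[0,0,0.15,0,0,0,1],[0,0,0.15,0,0,0,1],[0,0,0.1,0,0,0,1]])

```text
clock: 4.85
position: [0.577, -0.04, 0.0981]
ee_rot: [-0.0, 0.156, 0.988, -0.0]
contact_force: [-1.1, 0.5, 3.0]
width: 0.0001
gripper_force: 1.0
```

Call:
servo_tool(increments=[[0,0,0.1,0,0,0,1],[0,0,0.0,0,0,0,1],[0,0,0,0,0,0,1],[0,0,0,0,0,0,1],[0,0,0,0,0,0,1]])

```text
clock: 5.35
position: [0.577, -0.04, 0.098]
ee_rot: [0.0, 0.156, 0.988, 0.0]
contact_force: [-2.2, 0.6, 6.1]
width: 0.0003
gripper_force: 3.0
```

Call:
servo_tool(increments=[[0,0,0.1,0,0,0,1],[0,0,0.1,0,0,0,1],[0,0,0,0,0,0,1],[0,0,-0.3,0,0,0,1],[0,0,-1,0,0,0,1]])

```text
clock: 5.85
position: [0.5768, -0.04, 0.1079]
ee_rot: [-0.0, 0.156, 0.988, -0.0]
contact_force: [-0.2, 1.0, 0.8]
width: -0.0002
gripper_force: 0.0
```

Call:
servo_tool(increments=[[0,0,-3,0,0,0,1],[0,0,-4,0,0,0,-1],[0,0,-4,0,0,0,-1],[0,0,-4,0,0,0,-1],[0,0,0,0,0,0,-1]])

```text
clock: 6.35
position: [0.5808, -0.0407, 0.265]
ee_rot: [0.007, 0.156, 0.988, -0.0]
contact_force: [0.5, 0.0, 0.3]
width: 0.0579
gripper_force: 0.0
```

```bash
python3 - <<'E'
from h import *
q=np.load("q.npy"); s=manip.get_state(); p=s["position"]; Rm=R.from_quat(np.r_[s["ee_rot"][1:],s["ee_rot"][0]]).as_matrix()
print(s["clock"],p,Rm.round(3),s["contact_force"])
im=optics.get_image("wrist"); W=P("wrist")
cv2.imwrite("pics/d.png",im[:,:,::-1])
for l in("lid_edge","post_line","hasp_tip","hasp_slot","hasp_pin"):
    r=finder.tip_of(l,"wrist"); print(l,r and (np.round(r[0]["at"],1),r[0]["p"]))
print([proj(W,chestpt(q,X)).round(1) for X in([-.055,0,.09],[-.017,0,.09],[-.09,0,.098],[-.017,q[6],.124])], proj(W,hpt(q,q[4],q[5],.12,0)))
y=-.0024
for r in(.10,): 
    t=hpt(q,q[4],0,r,y); print("grasp",t,"tool shift cm",(Rm.T@(t-p)*100).round(2))
E
```

```text
6.35 [ 0.58078555 -0.04070803  0.26503752] [[-0.951  0.309  0.013]
 [ 0.309  0.951 -0.003]
 [-0.014  0.002 -1.   ]] [0.50825954 0.01177664 0.2794854 ]
lid_edge (array([314.4, 147.7]), 0.66)
post_line (array([310.6, 180. ]), 0.56)
hasp_tip (array([316.7, 113.2]), 0.62)
hasp_slot (array([342.8,  69.3]), 0.83)
hasp_pin (array([315.9, 113.9]), 0.91)
[array([313.3, 150.3]), array([311.2, 182.4]), array([316.9, 118.7]), array([315.1, 190.5])] [368.90015544  26.26877965]
grasp [0.48780152 0.0557023  0.18491127] tool shift cm [11.93  6.28  7.86]
```

View pics/d.png

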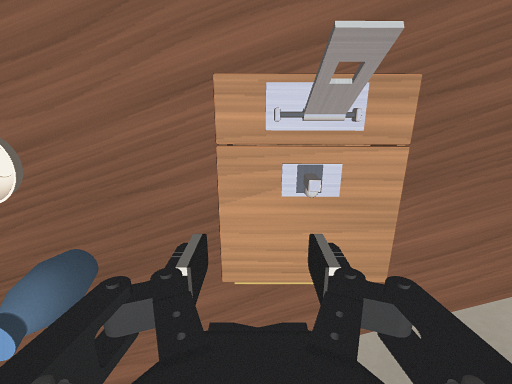

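The lid is shut (its seam with the deck is even at row 145), the post is at (315,187), and the strap is still up. Next I move above the strap, straddling the post's lateral line.

Call:
servo_tool(increments=[[2.86,1.58,0,0,0,0,-1],[2.86,1.58,0,0,0,0,-1],[2.86,1.58,0,0,0,0,-1],[2.86,1.58,0,0,0,0,-1],[0,0,0,0,0,0,-1]])

```text
clock: 7.15
position: [0.4841, 0.0579, 0.2573]
ee_rot: [-0.002, 0.155, 0.988, 0.0]
contact_force: [0.8, -0.2, -0.3]
width: 0.0852
gripper_force: 0.0
```

Call:
servo_tool(increments=[[0,0,1,0,0,0,-1],[0,0,1,0,0,0,-1],[0,0,1,0,0,0,-1],[0,0,1,0,0,0,-1],[0,0,0,0,0,0,-1]])

```text
clock: 7.65
position: [0.4868, 0.055, 0.216]
ee_rot: [-0.002, 0.157, 0.988, -0.0]
contact_force: [-0.9, 0.0, 0.3]
width: 0.0854
gripper_force: 0.0
```

```bash
python3 - <<'E'
from h import *
q=np.load("q.npy"); s=manip.get_state(); p=s["position"]; Rm=R.from_quat(np.r_[s["ee_rot"][1:],s["ee_rot"][0]]).as_matrix()
print(s["clock"],p,s["contact_force"],s["width"])
t=hpt(q,q[4],0,.10,-.0024); print("grasp",t,"tool shift cm",(Rm.T@(t-p)*100).round(2))
E
```

```text
7.65 [0.48684073 0.05500336 0.21602589] [-0.89455273  0.02419381  0.2727584 ] 0.0854192231212324
grasp [0.48780152 0.0557023  0.18491127] tool shift cm [-0.08  0.1   3.11]
```

Call:
servo_tool(increments=[[0,0.1,1,0,0,0,-1],[0,0,1,0,0,0,-1],[0,0,1,0,0,0,-1],[0,0,1,0,0,0,-1],[0,0,0,0,0,0,-1]])

```text
clock: 8.15
position: [0.4869, 0.0564, 0.1766]
ee_rot: [-0.002, 0.156, 0.988, -0.0]
contact_force: [-0.7, 1.0, -0.6]
width: 0.0856
gripper_force: 0.0
```

Call:
servo_tool(increments=[[0,0,0,0,0,0,-0.3],[0,0,0,0,0,0,-0.2],[0,0,0,0,0,0,-0.1],[0,0,0,0,0,0,0],[0,0,0,0,0,0,0.1]], squeeze=20)

```text
clock: 8.65
position: [0.4884, 0.0565, 0.1789]
ee_rot: [0.001, 0.156, 0.988, 0.0]
contact_force: [-0.0, 1.9, 3.6]
width: 0.0435
gripper_force: 20.4
```

Call:
servo_tool(increments=[[0,0,0,0,0,0,1],[0,0,0,0,0,0,1],[0,0,0,0,0,0,1],[0,0,0,0,0,0,1],[0,0,0,0,0,0,1]])

```text
clock: 9.15
position: [0.4883, 0.0565, 0.1788]
ee_rot: [0.0, 0.156, 0.988, 0.0]
contact_force: [-0.3, 0.9, 5.6]
width: 0.0435
gripper_force: 20.6
```

```bash
python3 - <<'E'
from h import *
q=np.load("q.npy"); s=manip.get_state(); p=s["position"]; Rm=R.from_quat(np.r_[s["ee_rot"][1:],s["ee_rot"][0]]).as_matrix()
print(s["clock"],p,s["contact_force"],s["width"],s["gripper_force"])
im=optics.get_image("wrist"); cv2.imwrite("pics/e.png",im[:,:,::-1])
c,sn=np.cos(q[2]),np.sin(q[2]); d=p[:2]-q[:2]; print("tcp chest xy",c*d[0]+sn*d[1],-sn*d[0]+c*d[1])
W=P("wrist"); print([proj(W,hpt(q,q[4],-.0024,.12,w)).round() for w in(-.022,.022)])
E
```

```text
9.15 [0.48825295 0.05648773 0.17879469] [-0.25990612  0.87742028  5.64497362] 0.043459097136640305 20.632342100143433
tcp chest xy -0.13927777941022293 -0.0015128827954650967
[array([206., 255.]), array([300., 255.])]
```

View pics/e.png

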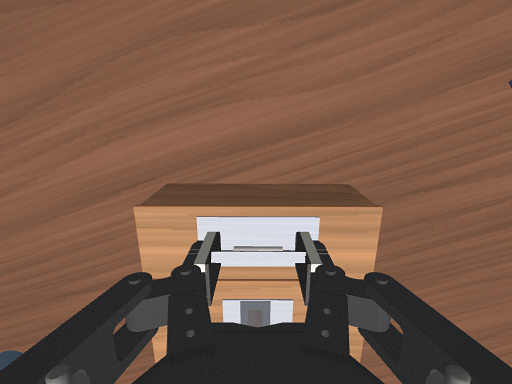

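The strap is held centred at chest y −1.5 mm. I'll shift it −0.9 mm and swing it along the arc, first to about 1.1 rad.

Call:
servo_tool(increments=[[-0.85,-0.09,-0.4,0,0,0,1],[-0.86,0,-0.36,0,0,0,1],[-0.96,0,-0.28,0,0,0,1],[-0.98,0,-0.18,0,0,0,1],[-1,0,-0.08,0,0,0,1]])

```text
clock: 9.7
position: [0.5326, 0.0406, 0.1909]
ee_rot: [-0.001, 0.157, 0.988, -0.0]
contact_force: [-2.5, 1.2, -3.7]
width: 0.0437
gripper_force: 21.3
```

Call:
servo_tool(increments=[[-1,0,0.02,0,0,0,1],[-1,0,0.12,0,0,0,1],[-0.96,0,0.22,0,0,0,1],[-0.95,0,0.32,0,0,0,1],[-0.92,0,0.41,0,0,0,1]])

```text
clock: 10.2
position: [0.5798, 0.0257, 0.1808]
ee_rot: [0.001, 0.156, 0.988, -0.0]
contact_force: [-2.1, 0.3, 2.0]
width: 0.0434
gripper_force: 20.1
```

```bash
cat > st.py <<'E'
from h import *
def st(y=None):
    q=np.load("q.npy"); s=manip.get_state(); p=s["position"]
    c,sn=np.cos(q[2]),np.sin(q[2]); d=p[:2]-q[:2]
    print(s["clock"],"tcp chest",np.round([c*d[0]+sn*d[1],-sn*d[0]+c*d[1],p[2]],4),"F",s["contact_force"].round(1),"w",s["width"],s["gripper_force"]); return q
E
python3 - <<'E'
from st import *
q=st()
optics.get_image("side"); S=P("side"); r=finder.tip_of("hasp_tip","side"); print(r[:2])
print([(h,proj(S,hpt(q,h,-.0024,.12,0)).round(1)) for h in(.9,1.1,1.3)])
E
```

```text
10.2 tcp chest [-0.0427 -0.0022  0.1808] F [-2.1  0.3  2. ] w 0.04341825337715608 20.06456583738327
[{'at': [234.1, 165.7], 'p': 0.82}]
[(0.9, array([245.6, 168. ])), (1.1, array([238.8, 165.8])), (1.3, array([231.1, 165. ]))]
```

Call:
servo_tool(increments=[[-0.87,0,0.5,0,0,0,1],[-0.81,0,0.58,0,0,0,1],[-0.75,0,0.66,0,0,0,1],[-0.68,0,0.73,0,0,0,1],[0,0,0,0,0,0,1]])

```text
clock: 10.8
position: [0.6113, 0.0157, 0.1558]
ee_rot: [0.003, 0.157, 0.988, -0.0]
contact_force: [4.7, -1.4, 4.1]
width: 0.0435
gripper_force: 19.8
```

Call:
servo_tool(increments=[[-0.46,0,0.58,0,0,0,1],[-0.4,0,0.62,0,0,0,1],[0,0,0,0,0,0,1],[0,0,0,0,0,0,1],[0,0,0,0,0,0,1]])

```text
clock: 11.3
position: [0.6192, 0.0132, 0.1448]
ee_rot: [0.004, 0.156, 0.988, -0.0]
contact_force: [6.4, -2.5, 4.4]
width: 0.0435
gripper_force: 20.1
```

```bash
python3 - <<'E'
from st import *
q=st()
a=optics.get_image("side"); S=P("side"); r=finder.tip_of("hasp_tip","side"); print(r[:2])
print([(h,proj(S,hpt(q,h,-.0024,.12,0)).round(1)) for h in(.3,.5,.7,.9)])
b=optics.get_image("wrist")
W=P("wrist"); print(proj(W,chestpt(q,[-.017,-.0024,.124])))
cv2.imwrite("pics/f.png",np.hstack([cv2.resize(a[130:280,150:330],(480,400),interpolation=cv2.INTER_CUBIC),cv2.resize(b[234:384,190:310],(320,400),interpolation=cv2.INTER_CUBIC)])[:,:,::-1])
E
```

```text
11.3 tcp chest [-0.0013 -0.0018  0.1448] F [ 6.4 -2.5  4.4] w 0.04347957229385305 20.093285143375397
[{'at': [250.1, 173.9], 'p': 0.68}]
[(0.3, array([258.3, 182.1])), (0.5, array([255.5, 176.4])), (0.7, array([251.3, 171.6])), (0.9, array([245.6, 168. ]))]
[254.52164816 210.93379313]
```

View pics/f.png

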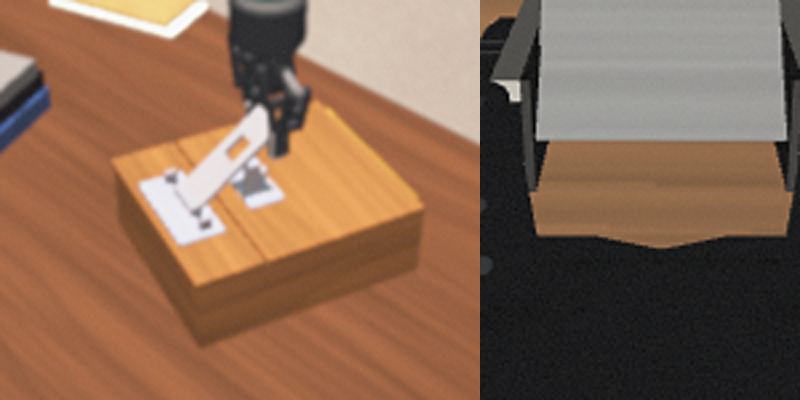

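The side view shows the strap held at about 0.6 rad, slot just above the post. My wrist crop missed the slot, so I'll look there and fit edges.

```bash
python3 - <<'E'
from st import *
b=optics.get_image("wrist")
cv2.imwrite("pics/g.png",cv2.resize(b[130:300,170:340],(600,600),interpolation=cv2.INTER_CUBIC)[:,:,::-1])
q=np.load("q.npy");W=P("wrist")
for h in(.6,.65): print(h,[proj(W,hpt(q,h,-.0018,r,w,.0025)).round(1) for r,w in((.06,-.01),(.06,.01),(.088,-.01),(.088,.01))])
print([proj(W,chestpt(q,[-.017,-.0024+w,.124])).round(1) for w in(-.007,.007)])
E
```

```text
0.6 [array([237.5, 175.5]), array([273.3, 175.6]), array([236.2, 225.1]), array([274.1, 225.2])]
0.65 [array([237.1, 173.2]), array([273.6, 173.3]), array([235.6, 223.1]), array([274.6, 223.2])]
[array([243.3, 210.9]), array([265.8, 211. ])]
```

View pics/g.png

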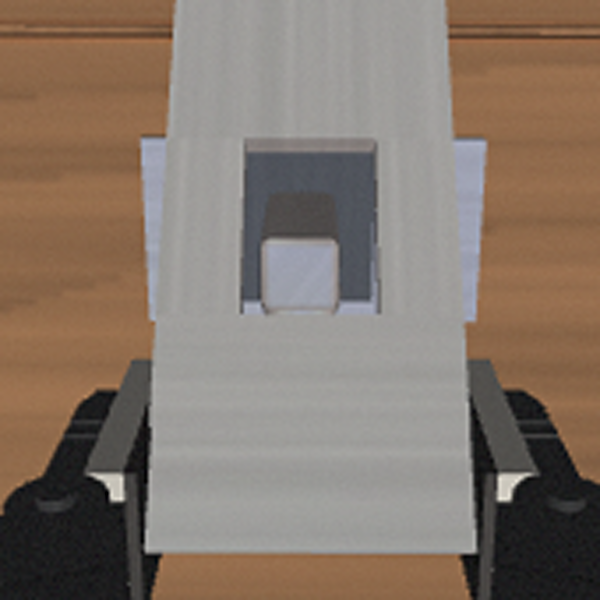

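The slot (crop x 242–380) clears the post (262–338), with the strap about 1.5 mm too far right. I'll shift it −1.4 mm, then lower it over the post.

Call:
servo_tool(increments=[[0,-0.14,0,0,0,0,1],[0,0,0,0,0,0,1],[-0.32,0,0.48,0,0,0,1],[-0.3,0,0.5,0,0,0,1],[-0.28,0,0.52,0,0,0,1]])

```text
clock: 12.0
position: [0.6269, 0.0094, 0.1297]
ee_rot: [0.003, 0.156, 0.988, 0.0]
contact_force: [4.9, -1.2, 5.2]
width: 0.0438
gripper_force: 20.7
```

Call:
servo_tool(increments=[[-0.25,0,0.53,0,0,0,1],[-0.22,0,0.55,0,0,0,1],[0,0,0,0,0,0,1],[0,0,0,0,0,0,1],[0,0,0,0,0,0,1]])

```text
clock: 12.5
position: [0.631, 0.008, 0.1182]
ee_rot: [0.003, 0.157, 0.988, 0.0]
contact_force: [5.9, -1.3, 2.4]
width: 0.0437
gripper_force: 21.2
```

```bash
python3 - <<'E'
from st import *
q=st()
b=optics.get_image("wrist")
cv2.imwrite("pics/h.png",cv2.resize(b[130:300,170:340],(500,500),interpolation=cv2.INTER_CUBIC)[:,:,::-1])
optics.get_image("side"); S=P("side"); r=finder.tip_of("hasp_tip","side"); print(r[:2])
print([(h,proj(S,hpt(q,h,-.0024,.12,0)).round(1)) for h in(.2,.3,.4,.5)])
E
```

```text
12.5 tcp chest [ 0.0115 -0.003   0.1182] F [ 5.9 -1.3  2.4] w 0.04370574846097731 21.210190057754517
[{'at': [257.3, 178.9], 'p': 0.86}, {'at': [244.4, 191.0], 'p': 0.53}]
[(0.2, array([259.1, 185.2])), (0.3, array([258.3, 182.1])), (0.4, array([257.1, 179.1])), (0.5, array([255.5, 176.4]))]
```

View pics/h.png

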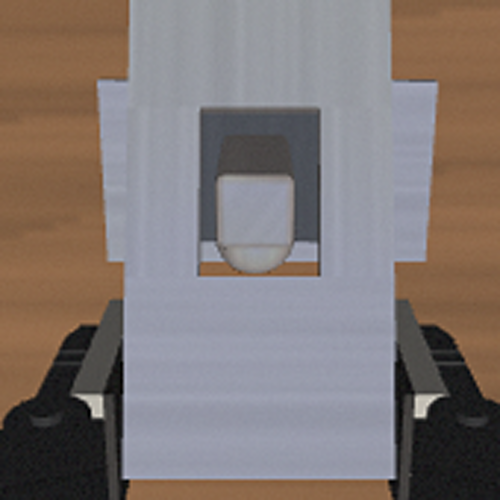

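The slot (200–320) is centred on the post (216–294), strap at about 0.4 rad. I'll lower it a bit further onto the post, release, rise, and come back with a closed fist.

Call:
servo_tool(increments=[[-0.18,0,0.5,0,0,0,1],[-0.15,0,0.5,0,0,0,1],[0,0,0,0,0,0,1],[0,0,0,0,0,0,-0.2],[0,0,0,0,0,0,-0.2]])

```text
clock: 13.15
position: [0.6293, 0.0078, 0.1063]
ee_rot: [-0.003, 0.156, 0.988, -0.0]
contact_force: [-0.9, -0.2, 0.8]
width: 0.0513
gripper_force: 0.0
```

Call:
servo_tool(increments=[[0,0,0,0,0,0,-0.4],[0,0,-1,0,0,0,-0.5],[0,0,-2,0,0,0,-0.5],[0,0,-2,0,0,0,-0.5],[0,0,-2,0,0,0,-0.5]])

```text
clock: 13.65
position: [0.6311, 0.0075, 0.1792]
ee_rot: [-0.0, 0.156, 0.988, 0.0]
contact_force: [1.1, -0.3, 0.4]
width: 0.0645
gripper_force: 0.0
```

Call:
servo_tool(increments=[[0,0,0,0,0,0,1],[0,0,0,0,0,0,1],[0,0,0,0,0,0,1],[0,0,0,0,0,0,1],[0,0,0,0,0,0,1]])

```text
clock: 14.15
position: [0.6309, 0.0074, 0.1769]
ee_rot: [-0.001, 0.156, 0.988, -0.0]
contact_force: [0.2, -0.4, 0.1]
width: 0.0001
gripper_force: 0.0
```

```bash
python3 - <<'E'
from st import *
q=st()
b=optics.get_image("wrist"); r=finder.tip_of("hasp_tip","wrist"); print(r[:1]); r=finder.tip_of("hasp_slot","wrist"); print(r[:1]);W=P("wrist")
print([(h,proj(W,hpt(q,h,-.003,.12,0)).round(1),proj(W,hpt(q,h,-.003,.074,0)).round(1)) for h in(.2,.3,.4,.5)])
optics.get_image("side"); S=P("side"); r=finder.tip_of("hasp_tip","side"); print(r[:2])
E
```

```text
14.15 tcp chest [ 0.0116 -0.0036  0.1769] F [ 0.2 -0.4  0.1] w 0.00010792442768331145 0.0
[{'at': [260.7, 234.6], 'p': 0.85}]
[{'at': [256.4, 170.7], 'p': 0.6}]
[(0.2, array([256.5, 233.2]), array([256.6, 174.2])), (0.3, array([256.4, 236.3]), array([256.6, 173.9])), (0.4, array([256.3, 238.1]), array([256.6, 172.5])), (0.5, array([256.3, 238.2]), array([256.5, 169.9]))]
[{'at': [256.0, 182.6], 'p': 0.56}]
```

Call:
servo_tool(increments=[[-0.55,0.1,0,0,0,0,1],[0,0,1,0,0,0,1],[0,0,1,0,0,0,1],[0,0,1,0,0,0,1],[0,0,0.5,0,0,0,1]])

```text
clock: 14.9
position: [0.636, 0.0067, 0.141]
ee_rot: [-0.001, 0.156, 0.988, -0.0]
contact_force: [-0.6, 0.0, -0.5]
width: 0.0002
gripper_force: 0.1
```

Call:
servo_tool(increments=[[0,0,0.3,0,0,0,1],[0,0,0.3,0,0,0,1],[0,0,0.3,0,0,0,1],[0,0,0.3,0,0,0,1],[0,0,0,0,0,0,1]])

```text
clock: 15.4
position: [0.6376, 0.0066, 0.1313]
ee_rot: [0.001, 0.156, 0.988, 0.0]
contact_force: [1.7, -0.8, 0.7]
width: -0.0001
gripper_force: 0.5
```

Call:
servo_tool(increments=[[0,0,0.2,0,0,0,1],[0,0,0.2,0,0,0,1],[0,0,0.2,0,0,0,1],[0,0,0.2,0,0,0,1],[0,0,0.2,0,0,0,1]])

```text
clock: 15.9
position: [0.639, 0.0064, 0.1235]
ee_rot: [0.003, 0.156, 0.988, 0.0]
contact_force: [2.1, -0.8, 4.3]
width: 0.0
gripper_force: 2.1
```

Call:
servo_tool(increments=[[0.1,0,0.2,0,0,0,1],[0.1,0,0.2,0,0,0,1],[0,0,0.2,0,0,0,1],[0,0,0.2,0,0,0,1],[0,0,0.2,0,0,0,1]])

```text
clock: 16.4
position: [0.6335, 0.0075, 0.1096]
ee_rot: [-0.002, 0.156, 0.988, -0.0]
contact_force: [-0.1, 0.3, -0.1]
width: -0.0
gripper_force: 0.0
```

Call:
servo_tool(increments=[[0,0,0.2,0,0,0,1],[0,0,0.2,0,0,0,1],[0,0,0.2,0,0,0,1],[0,0,0,0,0,0,1],[0,0,0,0,0,0,1]])

```text
clock: 16.9
position: [0.634, 0.0076, 0.1055]
ee_rot: [-0.001, 0.156, 0.988, 0.0]
contact_force: [-2.9, -0.4, 5.7]
width: -0.0001
gripper_force: 3.1
```

```bash
python3 - <<'E'
from st import *
q=st()
b=optics.get_image("wrist"); W=P("wrist")
for l in("hasp_tip","hasp_slot"): print(finder.tip_of(l,"wrist")[:1])
print([(h,proj(W,hpt(q,h,-.003,.12,0)).round(1),proj(W,hpt(q,h,-.003,.074,0)).round(1)) for h in(0,.1,.2,.3)])
a=optics.get_image("side")
cv2.imwrite("pics/i.png",np.hstack([cv2.resize(a[140:260,180:300],(400,400),interpolation=cv2.INTER_CUBIC),cv2.resize(b[130:300,170:340],(400,400),interpolation=cv2.INTER_CUBIC)])[:,:,::-1])
E
```

```text
16.9 tcp chest [ 0.0144 -0.0025  0.1055] F [-2.9 -0.4  5.7] w -7.69641117401185e-05 3.1075431872159243
[]
[]
[(0, array([254.5, 266.9]), array([254.4, 194.6])), (0.1, array([254.2, 277.6]), array([254.3, 198. ])), (0.2, array([253.9, 288. ]), array([254.1, 200.2])), (0.3, array([253.6, 297.9]), array([253.9, 201.2]))]
```

View pics/i.png

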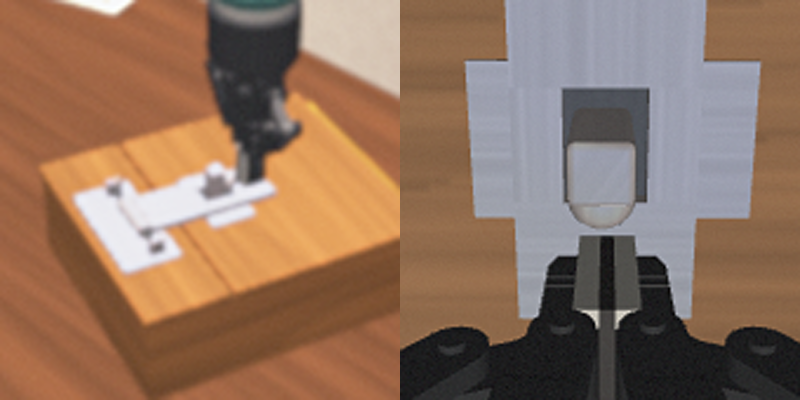

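Both views show the strap snapped below the ball with the fist on its solid tip. A firmer press makes sure it lies flat.

Call:
servo_tool(increments=[[0,0,0.2,0,0,0,1],[0,0,0.2,0,0,0,1],[0,0,0,0,0,0,1],[0,0,0,0,0,0,1],[0,0,0,0,0,0,1]])

```text
clock: 17.6
position: [0.634, 0.0077, 0.1029]
ee_rot: [-0.001, 0.156, 0.988, 0.0]
contact_force: [-6.1, 1.3, 13.5]
width: -0.0
gripper_force: 6.1
```

Call:
servo_tool(increments=[[0,0,0.2,0,0,0,1],[0,0,0.2,0,0,0,1],[0,0,0,0,0,0,1],[0,0,0,0,0,0,1],[0,0,0,0,0,0,1]])

```text
clock: 18.1
position: [0.634, 0.0078, 0.1003]
ee_rot: [-0.0, 0.156, 0.988, 0.0]
contact_force: [-6.8, 2.0, 19.9]
width: 0.0
gripper_force: 9.2
```

Call:
servo_tool(increments=[[0,0,-0.5,0,0,0,1],[0,0,-1,0,0,0,1],[0,0,-3,0,0,0,1],[0,0,-4,0,0,0,1],[0,0,-4,0,0,0,1]])

```text
clock: 18.6
position: [0.6348, 0.0072, 0.2225]
ee_rot: [-0.001, 0.156, 0.988, -0.0]
contact_force: [0.2, 1.0, -0.1]
width: -0.0
gripper_force: 0.0
```

Call:
servo_tool(increments=[[-2,0,-3,0,0,0,1],[-2,0,-2,0,0,0,1],[0,0,0,0,0,0,1],[0,0,0,0,0,0,1],[0,0,0,0,0,0,1]])

```text
clock: 19.1
position: [0.6716, -0.0047, 0.2699]
ee_rot: [-0.002, 0.156, 0.988, -0.0]
contact_force: [0.0, -0.2, 0.4]
width: 0.0
gripper_force: 0.0
```

```bash
python3 - <<'E'
from st import *
q=st()
b=optics.get_image("wrist"); W=P("wrist")
for l in("hasp_tip","hasp_slot","hasp_pin","lid_edge"): print(l,[(r["at"],r["p"]) for r in finder.tip_of(l,"wrist")[:1]])
print(proj(W,chestpt(q,[-.09,0,.098])),proj(W,chestpt(q,[-.055,0,.09])),[(h,proj(W,hpt(q,h,-.003,.12,0,.0025)).round(1),proj(W,hpt(q,h,-.003,.074,0)).round(1)) for h in(0,.05,.1,.2)])
a=optics.get_image("side"); S=P("side");print(finder.tip_of("hasp_tip","side")[:1],[(h,proj(S,hpt(q,h,-.003,.12,0)).round(1)) for h in(0,.1,.2)])
cv2.imwrite("pics/j.png",np.hstack([cv2.resize(a[140:260,180:300],(400,400),interpolation=cv2.INTER_CUBIC),cv2.resize(b[80:300,150:370],(400,400),interpolation=cv2.INTER_CUBIC)])[:,:,::-1])
E
```

```text
19.1 tcp chest [ 0.054  -0.0025  0.2699] F [ 0.  -0.2  0.4] w 3.855209783643932e-05 0.0
hasp_tip [([256.5, 156.3], 0.95)]
hasp_slot [([257.4, 116.1], 0.63)]
hasp_pin [([257.1, 116.0], 0.64)]
lid_edge []
[259.22842548  42.98513043] [259.02417242  80.71022303] [(0, array([256.1, 159.5]), array([256.2, 117.8])), (0.05, array([256.1, 160.2]), array([256.2, 117.8])), (0.1, array([256. , 160.5]), array([256.1, 117.6])), (0.2, array([256. , 160.4]), array([256.1, 116.5]))]
[{'at': [259.0, 194.9], 'p': 0.91}] [(0, array([259.8, 191.9])), (0.1, array([259.7, 188.5])), (0.2, array([259.2, 185.3]))]
```

View pics/j.png

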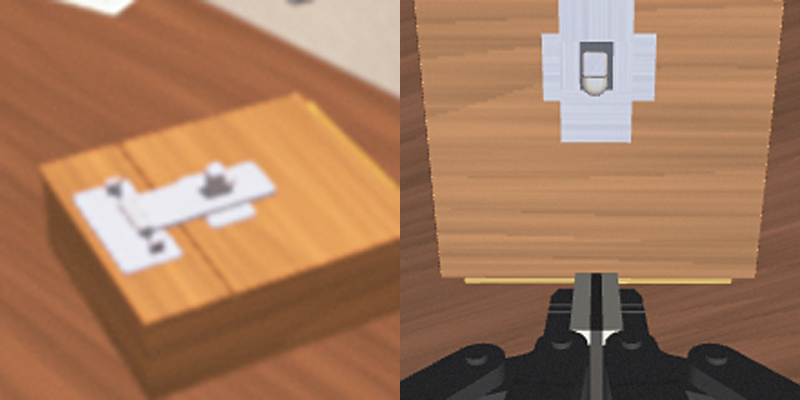

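The hasp lies flat over the post: the side view puts the tip at row 194.9 against a predicted 191.9 for 0 rad. The ball shows above the strap, the lid is shut, and the arm is clear. I'm handing it in.

```bash
python3 -c "
from rig import manip; print(manip.sign_off())"
```

```text
the job is handed in; nothing more can be done
None
```

The chest lid was closed slowly first, then the hasp was slid over, lowered onto its post, snapped past the ball and pressed flat; I handed the job in at about 19 s with the arm clear, and no verdict came back.

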